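# Lid and clip down the sample box

## Task

Put the lid on the sample box by its handle so that its plug sits fully home in the mouth with all clips still open, then snap the four hinged clips down over it in opposite-corner order: the second clip must be the one diagonally across from the first, before either of the others. The hinge posts are set to different heights, so press each clip by feel until it snaps shut, firmly but never with more than about 15 N, and leave the other things on the bench where they are.

Things in the scene. Friction and masses are not known exactly. Their poses are not given: they have to be found in the camera images.
- box: white open-topped sample box, 100 (its x) x 140 (its y) x 72 mm tall, walls 5 mm (mouth 90 x 130 mm), fixed to the worktop, vials inside. Origin at the centre of its underside, z up, x away from the robot, turned by up to 0.35 rad. Two steel clips on hinge posts stand on each of its two 140 mm sides (-x and +x), one near each corner, hinge axes parallel to its y.
- lid: loose white lid, 0.15 to 0.31 kg, flat on the worktop: flange 100 (x) x 140 (y) x 8 mm over a plug 85 x 125 x 10 mm that enters the box's mouth with 2.5 mm play per side. Origin at the centre of the plug's underside, z up, flange top at z = 18 mm. Fits either way round. Seated, the flange lies on the box's rim, origin 62 mm above the box's underside.
- lid_handle (a point): middle of the lid's grey bar handle, 44 mm above the lid's origin. The bar runs along the lid's x: 64 mm long, 14 mm wide (y), 10 mm thick (z), on two legs 26 mm to each side of the middle (each 10 mm long), 21 mm of open space between bar and flange. Axes as the lid's.
- hinge_nl (a point): point fixed to the box, 84 mm above its underside, at the LOWEST setting of the near left (box -x, +y) clip's hinge axis (x = -59, y = +52 mm in the box frame). The true hinge is 0 to 15 mm higher: each post is set differently, this is not measured and must be felt. Axes as the box's.
- hinge_nr (a point): point fixed to the box, 84 mm above its underside, at the LOWEST setting of the near right (box -x, -y) clip's hinge axis (x = -59, y = -52 mm in the box frame). The true hinge is 0 to 15 mm higher: each post is set differently, this is not measured and must be felt. Axes as the box's.
- hinge_fl (a point): point fixed to the box, 84 mm above its underside, at the LOWEST setting of the far left (box +x, +y) clip's hinge axis (x = +59, y = +52 mm in the box frame). The true hinge is 0 to 15 mm higher: each post is set differently, this is not measured and must be felt. Axes as the box's.
- hinge_fr (a point): point fixed to the box, 84 mm above its underside, at the LOWEST setting of the far right (box +x, -y) clip's hinge axis (x = +59, y = -52 mm in the box frame). The true hinge is 0 to 15 mm higher: each post is set differently, this is not measured and must be felt. Axes as the box's.
- clip_nl (a joint): fold angle (rad) of the near left (box -x, +y) clip, a steel plate 20 mm wide, 5 mm thick, reaching 36 mm from its hinge axis. The plate's angle above level is clip + 0.28 - snap; level, it points inward over the lid. Starts at 1.45 to 1.6 (plate upright, leaning slightly out), turns easily, stays where left, hard stop at 0 (then only the snap joint gives).
- snap_nl (a joint): snap travel (rad) of the near left (box -x, +y) clip about the same hinge axis, downwards: 0 = not snapped, 0.28 = snapped shut with the plate level, hard stop. Over-centre spring: it resists most at the start (about 4 to 8 N when pressed straight down 35 to 20 mm from the hinge axis), less towards 0.22; past that it snaps to 0.28 and stays.
- clip_nr (a joint): fold angle (rad) of the near right (box -x, -y) clip, a steel plate 20 mm wide, 5 mm thick, reaching 36 mm from its hinge axis. The plate's angle above level is clip + 0.28 - snap; level, it points inward over the lid. Starts at 1.45 to 1.6 (plate upright, leaning slightly out), turns easily, stays where left, hard stop at 0 (then only the snap joint gives).
- snap_nr (a joint): snap travel (rad) of the near right (box -x, -y) clip about the same hinge axis, downwards: 0 = not snapped, 0.28 = snapped shut with the plate level, hard stop. Over-centre spring: it resists most at the start (about 4 to 8 N when pressed straight down 35 to 20 mm from the hinge axis), less towards 0.22; past that it snaps to 0.28 and stays.
- clip_fl (a joint): fold angle (rad) of the far left (box +x, +y) clip, a steel plate 20 mm wide, 5 mm thick, reaching 36 mm from its hinge axis. The plate's angle above level is clip + 0.28 - snap; level, it points inward over the lid. Starts at 1.45 to 1.6 (plate upright, leaning slightly out), turns easily, stays where left, hard stop at 0 (then only the snap joint gives).
- snap_fl (a joint): snap travel (rad) of the far left (box +x, +y) clip about the same hinge axis, downwards: 0 = not snapped, 0.28 = snapped shut with the plate level, hard stop. Over-centre spring: it resists most at the start (about 4 to 8 N when pressed straight down 35 to 20 mm from the hinge axis), less towards 0.22; past that it snaps to 0.28 and stays.
- clip_fr (a joint): fold angle (rad) of the far right (box +x, -y) clip, a steel plate 20 mm wide, 5 mm thick, reaching 36 mm from its hinge axis. The plate's angle above level is clip + 0.28 - snap; level, it points inward over the lid. Starts at 1.45 to 1.6 (plate upright, leaning slightly out), turns easily, stays where left, hard stop at 0 (then only the snap joint gives).
- snap_fr (a joint): snap travel (rad) of the far right (box +x, -y) clip about the same hinge axis, downwards: 0 = not snapped, 0.28 = snapped shut with the plate level, hard stop. Over-centre spring: it resists most at the start (about 4 to 8 N when pressed straight down 35 to 20 mm from the hinge axis), less towards 0.22; past that it snaps to 0.28 and stays.
- vial: small clear screw-top vial, 27 mm across and 56 mm tall, standing; origin at the centre of its underside. Bystander.
- dish: flat round petri dish, 90 mm across and 15 mm high; origin at the centre of its underside. Bystander.
- beaker: small clear beaker, 59 mm across and 70 mm tall; origin at the centre of its underside. Bystander.
- wash: squeeze wash bottle with a bent spout, 64x100 mm and 202 mm tall; origin at the centre of its underside. Bystander.
Mind the look-alikes: they are no part of the job. There is more than one size of the lid; the job needs the smaller.

How it is judged (in metres and radians):
On the way, in this order (a step that is already met when the one before it is completed fails the run):
1. the lid is seated in the box with all four clips still open (z of lid in the frame of box between 0.059 and 0.065 m and x of lid in the frame of box between -0.006 and 0.006 m and y of lid in the frame of box between -0.006 and 0.006 m and angle between the x axis of lid and the x axis of box, either way round below 0.1 rad and angle between lid's own z axis and vertical below 0.05 rad and value of joint each of clip_nl, clip_nr, clip_fl, clip_fr above 1 rad), for 0.2 s.
2. two diagonally opposite clips are snapped shut while the other two are still open (((value of joint each of clip_nl, clip_fr below 0.05 rad and value of joint each of snap_nl, snap_fr above 0.24 rad and value of joint each of snap_nr, snap_fl below 0.1 rad) or (value of joint each of clip_nr, clip_fl below 0.05 rad and value of joint each of snap_nr, snap_fl above 0.24 rad and value of joint each of snap_nl, snap_fr below 0.1 rad))), for 0.1 s.
At the end, for the whole second after the job is handed in: The lid is seated in the box (origin 59 to 65 mm above the box's underside, within 6 mm of its middle in x and y, turned less than 0.1 rad against it, tilted less than 0.05 rad) and at rest, and all four clips are snapped shut (clip joint below 0.05 rad, snap joint above 0.24 rad) (z of lid in the frame of box between 0.059 and 0.065 m and x of lid in the frame of box between -0.006 and 0.006 m and y of lid in the frame of box between -0.006 and 0.006 m and angle between the x axis of lid and the x axis of box, either way round below 0.1 rad and angle between lid's own z axis and vertical below 0.05 rad and value of joint each of clip_nl, clip_nr, clip_fl, clip_fr below 0.05 rad and value of joint each of snap_nl, snap_nr, snap_fl, snap_fr above 0.24 rad and linear speed of lid below 0.02 m/s); the robot touches nothing.
It fails at once if two clips on the same side or end are shut while the other two are open (not opposite-corner order) ((value of joint each of clip_nl, clip_nr below 0.05 rad and value of joint each of snap_nl, snap_nr above 0.24 rad and value of joint each of snap_fl, snap_fr below 0.1 rad) or (value of joint each of clip_fl, clip_fr below 0.05 rad and value of joint each of snap_fl, snap_fr above 0.24 rad and value of joint each of snap_nl, snap_nr below 0.1 rad) or (value of joint each of clip_nl, clip_fl below 0.05 rad and value of joint each of snap_nl, snap_fl above 0.24 rad and value of joint each of snap_nr, snap_fr below 0.1 rad) or (value of joint each of clip_nr, clip_fr below 0.05 rad and value of joint each of snap_nr, snap_fr above 0.24 rad and value of joint each of snap_nl, snap_fl below 0.1 rad)).
It fails at once if the robot presses on the box or its clips with more than 22 N (contact force between any of the fingers, the arm and box above 22 N).
It fails at once if a bystander (vial, dish, beaker, wash bottle) is moved more than 30 mm or tipped over (distance of any of vial, dish, beaker, wash from where it was at the start of the episode above 0.03 m or angle between any of vial, dish, beaker, wash's own z axis and vertical above 0.5 rad).
It also fails if it takes over 64 s, if anything falls off the work surface, if the arm or the gripper's body presses on something with over 40 N, if the wrist force passes 120 N, or if a joint passes its speed limit or range.

## Robot

A 7-joint arm with a two-finger parallel gripper is mounted at the origin on a cart in front of the work surface, level with it; the furniture and walls round the work are solid. World frame = base frame: x ahead of the robot, y to its left, z up, the work surface at z = 0. Lengths are in mm, angles in rad, forces in N, time in s.
With the tool pointing down it reaches from about 400 to 875 mm from the base axis. Payload 4.4 kg.
Tool frame: the origin (TCP) lies on the centre line of the jaws, within the pads' length; the fingertips stand 19 mm ahead of it and the grasp point (between the pads) is the TCP; z points along the fingers, y is the line along which they close (so a half turn about z gives the same grasp; the last joint's range is limited). The gripper opens to 85 mm and grips with 20 to 120 N. Pads are 22 mm wide; open, the fingers measure 114 mm over their backs; the gripper's body (76 mm by 85 mm) begins 54 mm behind the grasp point. The pads swing forward as they close: fully open they stand 13 mm farther back than shut.
Start: joints at [1.113, 0.628, 0.038, 1.517, -0.027, 0.996, -0.02], TCP at [248.233, -600.748, 218.013] pointing down, gripper open.
Joint ranges: [-3.06, 3.06], [-0.37, 2.12], [-1.25, 1.32], [0.18, 2.47], [-1.1, 4.24], [0.23, 1.98], [-2.94, 2.94]. Speed limits (rad/s): [2.57, 2.57, 3.14, 3.14, 3.14, 3.14, 3.14].

## Interface

Orientations are given as [roll, pitch, yaw] about the fixed x, y, z axes, in that order (R = Rz(yaw) Ry(pitch) Rx(roll)).
In Python, from cell import ctrl, viewer, silhouettes gives the robot as it stands.
- The arm moves only by the shell command python3 -m creep 'ROWS'. ROWS is JSON, a list of rows, each an object with "jaw": the gripper command: -1 is shut, 1 is fully open, values between are in proportion; "xyz": the shift along the tool's x, y, z in mm, a list of three; "angular": the turn, a rotation vector about the tool's x, y, z in rad, a list of three. In form: [{"jaw": jaw, "xyz": [tx, ty, tz], "angular": [rx, ry, rz]}, ...]. A call has 1 to 12 rows; each row is the pose to reach, as a shift and turn from the pose commanded when the call began, along the tool's axes at that moment; what a row does not reach only later rows make up. A row lasts 1/8 s, in which the tool goes at most 62.5 mm and 10.7 degrees, less where a joint would pass 70% of its speed; a pose out of reach is approached as far as the arm can. A call with a gripper value outside its range is refused whole. The fingers move at their own pace and stop on an object; the grip force is fixed at half the most. Time passes only in rows, so rows that repeat a pose let the fingers close. It gives the time, the measured TCP pose, the force, the opening and the grip force at its end, in the units of the state.
- ctrl.read_state(): the state, without advancing time (a new reading comes with each control period).
- viewer.get_image(name): name is "scene" or "top" or "wrist"; returns (picture, depth): 384x512x3 uint8, red, green, blue; 384x512 float32, mm along the optical axis (not along the pixel's ray), 0 where there is no reading.
- viewer.camera_model(name): a dict with "fx", "fy", "cx", "cy" (pixels), "T" (4x4, takes a point from camera to world coordinates). Camera axes: x right, y down, z forward; pixel columns grow to the right and rows downward; lengths in mm; the calibration is good to about 2 mm. A picture is of the moment at which its call begins: read the wrist's pose just before it. camera_model takes no time and is no camera call; for the wrist camera it gives the pose at the moment of the call.
- ctrl.finish_job(): hands the job in; it is judged then, once.
Trained networks look in the newest picture that a camera, given by its name, has taken for a name from the list of things; names that differ only in an ending like _2 or _b are one class to them, and where a whole thing is asked for, a point or a joint stands for the part that bears it (a point fixed in the world has none). Each returns a list of dicts, best first, with "score" (0 to 1); they miss things now and then, are a little off and sometimes report something else, mostly with a low value. They report only what shows in the picture. A call takes as long as a camera call. They do not tell look-alikes from the thing itself.
- silhouettes(camera, target): "pixels" (384x512 bool, what is visible of it) and "xy" ([column, row] in pixels, amid what is visible of it).
The state is a dict: "clock": time; "qpos": joint angles; "qd": joint speeds; "tau": joint torques, N m; "eef_pos": TCP position; "tool_rot": TCP orientation; "force": force on the tool from outside, world axes, zero at the start; "torque": the same for the moment, N m; "width": finger opening in mm; "gripper_force": force on a finger pad.
Only numpy, scipy, OpenCV 4.12 (cv2) and the standard library are available. Lean on these libraries where they do the work, as an engineer would, in place of code of your own. Each camera call takes 0.05 s, during which the arm holds its last target. There are 200 camera calls.

## Working session

There is one attempt and no reset: what is moved stays moved. The work goes in short steps, Python scripts to look and compute and a shell command to move; the robot and the scene stay as the last step left them, time stands still between calls to the robot, and variables do not carry over. Pictures are saved under pics/ and viewed, at most 10 in all, crops included, and the job is handed in when it is done.

```bash
ls; mkdir -p pics
cat > h.py <<'E'
import numpy as np,cv2
from cell import ctrl,viewer,silhouettes
def cloud(name):
    p,d=viewer.get_image(name);m=viewer.camera_model(name)
    v,u=np.mgrid[:384,:512]
    P=np.stack([(u-m['cx'])/m['fx']*d,(v-m['cy'])/m['fy']*d,d,np.ones_like(d)],-1)@np.array(m['T']).T
    P=P[...,:3];P[d==0]=np.nan
    return p,P
def save(n,p): cv2.imwrite('pics/'+n+'.png',p[...,::-1])
E
python3 - <<'E'
from h import *
a,A=cloud('scene');b,B=cloud('top')
save('s1',np.vstack([a])); save('t1',b)
s=ctrl.read_state();print(s['clock'],s['eef_pos'],s['tool_rot'],s['force'])
for cam,P in(('top',B),('scene',A)):
  viewer.get_image(cam)
  for n in ['box','lid','lid_handle','clip_nl','vial','dish','beaker','wash']:
    for r in silhouettes(cam,n):
      q=P[r['pixels']];print(cam,n,round(r['score'],2),np.round(r['xy']),np.round(np.nanmedian(q,0)),'max z',np.round(np.nanpercentile(q[:,2],98)),r['pixels'].sum())
E
```

```text
pics
0.1 [ 248.00263991 -600.21024612  217.21257472] [-3.13993514e+00  5.06959738e-05  3.91768795e-01] [-0.42739665  0.77813189  0.06316715]
top box 0.94 [325. 195.] [ 575. -157.   51.] max z 128.0 966
top box 0.31 [207. 237.] [405. 368.  34.] max z 73.0 208
top lid 0.95 [244. 202.] [560. 196.  19.] max z 49.0 628
top lid 0.7 [296. 170.] [723. -45.  15.] max z 26.0 288
top lid 0.63 [131. 235.] [435. 685.  26.] max z 70.0 1398
top lid_handle 0.63 [244. 203.] [562. 194.  19.] max z 49.0 691
top lid_handle 0.63 [133. 239.] [433. 686.  25.] max z 70.0 1441
top vial 0.6 [287. 239.] [378.  30.  49.] max z 66.0 49
top dish 0.65 [295. 171.] [723. -46.  15.] max z 26.0 267
top wash 0.93 [392. 185.] [ 562. -440.  110.] max z 172.0 318
top wash 0.46 [321. 198.] [ 572. -161.   48.] max z 126.0 1031
top wash 0.17 [294. 171.] [721. -43.  15.] max z 26.0 267
scene box 0.68 [278. 156.] [ 630. -111.  117.] max z 130.0 38
scene lid 0.92 [233. 220.] [557. 206.  20.] max z 51.0 802
scene lid 0.73 [133. 320.] [427. 699.  26.] max z 70.0 2550
scene lid 0.43 [296. 168.] [ 568. -152.   54.] max z 123.0 1414
scene lid 0.24 [222. 263.] [399. 369.  45.] max z 72.0 376
scene lid_handle 0.8 [231. 218.] [558. 207.  20.] max z 51.0 774
scene lid_handle 0.79 [133. 321.] [427. 699.  26.] max z 70.0 2520
scene vial 0.43 [297. 217.] [380.  36.  38.] max z 62.0 111
scene dish 0.67 [247. 173.] [723. -37.  16.] max z 23.0 293
scene beaker 0.81 [221. 263.] [400. 369.  45.] max z 74.0 397
scene wash 0.82 [341. 133.] [ 568. -432.   89.] max z 194.0 520
```

Run:
```python
import cv2,numpy as np
a=cv2.imread('pics/s1.png');b=cv2.imread('pics/t1.png')
a=cv2.resize(a[100:384,70:420],None,fx=1.14,fy=1.14);b=cv2.resize(b[130:290,80:430],(a.shape[1],182))
v=cv2.resize(np.vstack([a,b]),None,fx=1.15,fy=1.15);print(v.shape);cv2.imwrite('pics/v1.png',v)
```

```text
(582, 459, 3)
```

View pics/v1.png

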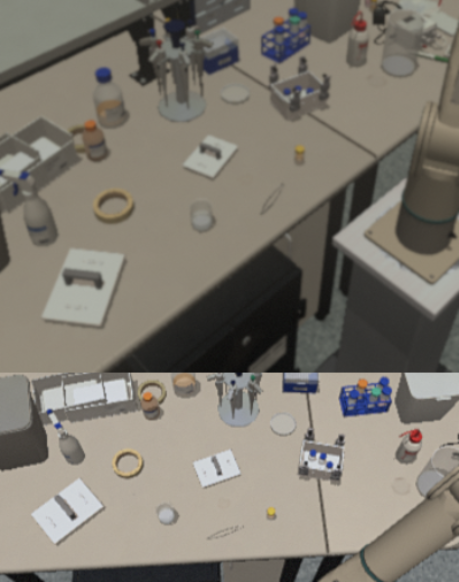

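Small lid at top (244,202), world (560,196); its look-alike, the large lid, is at top (131,235), world (433,686). I choose the small one. The box is at top (325,195), world (575,-157). Next: fit poses.

```bash
cat >> h.py <<'E'
def rect(P,c,r,z0,z1):
    q=P.reshape(-1,3);q=q[(np.hypot(q[:,0]-c[0],q[:,1]-c[1])<r)&(q[:,2]>z0)&(q[:,2]<z1)]
    R=cv2.minAreaRect(q[:,:2].astype(np.float32));return np.round(R[0],1),np.round(R[1],1),round(R[2],1),len(q),np.round(np.median(q,0),1)
E
python3 - <<'E'
from h import *
for cam in('top','scene'):
  p,P=cloud(cam)
  print(cam,'lid',rect(P,(560,198),110,9,27));print('handle',rect(P,(560,198),80,36,60))
  print('box rim',rect(P,(572,-157),100,64,78)); print('clips',rect(P,(572,-157),120,95,140))
  q=P.reshape(-1,3);q=q[(np.hypot(q[:,0]-572,q[:,1]+157)<120)&(q[:,2]>100)&(q[:,2]<140)];
  n,l,s,c=cv2.connectedComponentsWithStats(((np.hypot(P[...,0]-572,P[...,1]+157)<120)&(P[...,2]>95)).astype(np.uint8))
  for i in range(1,n):
    if s[i,4]>4: print(np.round(np.median(P[l==i],0)),s[i,4],np.round(P[l==i][:,2].max()))
p,P=cloud('top');save('t2',cv2.resize(p[150:240,210:380],None,fx=4.5,fy=4.5,interpolation=2))
E
```

```text
top lid (array([555.3, 197.3]), array([206.3, 202. ]), 25.1, 609, array([560.9, 197.7,  17.8]))
handle (array([562.4, 195.4]), array([64.2, 14. ]), 17.3, 46, array([562.9, 195.5,  49.2]))
box rim (array([ 557.9, -154.2]), array([143.1, 127.4]), 75.9, 162, array([ 589.5, -158.7,   70.3]))
clips (array([ 560.4, -156.2]), array([127.4, 144.2]), 77.3, 109, array([ 597.4, -180.5,  119.8]))
[ 627. -116.  121.] 32 133.0
[ 606. -219.  117.] 26 126.0
[510. -91. 118.] 20 128.0
[ 488. -190.  124.] 32 143.0
scene lid (array([565.4, 191.3]), array([189.9, 183.3]), 86.9, 687, array([557.5, 210.6,  19.2]))
handle (array([563.2, 197.3]), array([63.1, 20.7]), 18.7, 71, array([563.8, 199.4,  48. ]))
box rim (array([ 562.4, -151.7]), array([147.4, 137.1]), 78.1, 244, array([ 573.2, -147.6,   70.3]))
clips (array([ 559.6, -152.2]), array([128.8, 148.4]), 77.9, 170, array([ 596.9, -150.1,  116.6]))
[ 608. -215.  115.] 37 127.0
[ 631. -114.  117.] 50 133.0
[ 488. -187.  119.] 48 136.0
[512. -86. 115.] 35 127.0
```

View pics/t2.png

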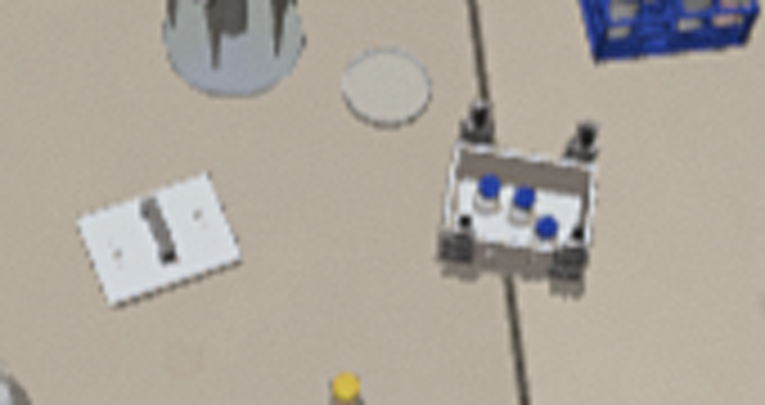

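```bash
cat >> h.py <<'E'
from scipy.spatial.transform import Rotation as Ro
def tgt(x,y,z,yaw,tilt=None):
    s=ctrl.read_state();R=Ro.from_euler('xyz',s['tool_rot']);p=np.array(s['eef_pos'])
    G=Ro.from_euler('xyz',[np.pi,0,yaw]) if tilt is None else tilt
    print('t',round(s['clock'],2),'at',np.round(p,1),np.round(s['tool_rot'],3),'F',np.round(s['force'],1),'w',round(s['width'],1),'-> xyz',np.round(R.inv().apply(np.array([x,y,z])-p),1),'ang',np.round((R.inv()*G).as_rotvec(),3))
E
python3 -c "
from h import *
tgt(420,-100,240,.35);tgt(563,196,190,.305)"
```

```text
t 1.15 at [ 248.3 -600.7  218. ] [-3.142 -0.     0.392] F [-0.5 -0.1  0.2] w 85.2 -> xyz [ 349.9 -397.2  -22. ] ang [-0.    -0.     0.042]
t 1.15 at [ 248.3 -600.7  218. ] [-3.142 -0.     0.392] F [-0.5 -0.1  0.2] w 85.2 -> xyz [ 595.1 -616.2   28. ] ang [-0.    -0.     0.087]
```

```bash
python3 -m creep '[{"jaw":1,"xyz":[350,-397,-22],"angular":[0,0,0.042]},{"jaw":1,"xyz":[350,-397,-22],"angular":[0,0,0.042]},{"jaw":1,"xyz":[350,-397,-22],"angular":[0,0,0.042]},{"jaw":1,"xyz":[350,-397,-22],"angular":[0,0,0.042]},{"jaw":1,"xyz":[350,-397,-22],"angular":[0,0,0.042]},{"jaw":1,"xyz":[350,-397,-22],"angular":[0,0,0.042]},{"jaw":1,"xyz":[350,-397,-22],"angular":[0,0,0.042]},{"jaw":1,"xyz":[350,-397,-22],"angular":[0,0,0.042]},{"jaw":1,"xyz":[595,-616,28],"angular":[0,0,0.087]},{"jaw":1,"xyz":[595,-616,28],"angular":[0,0,0.087]},{"jaw":1,"xyz":[595,-616,28],"angular":[0,0,0.087]},{"jaw":1,"xyz":[595,-616,28],"angular":[0,0,0.087]}]'; python3 -c "
from h import *
tgt(563,196,170,.305)"
```

```text
clock: 2.65
eef_pos: [516.9, 97.7, 205.1]
tool_rot: [3.141, -0.001, 0.305]
force: [1.1, -0.4, 0.4]
width: 85.4
gripper_force: 0.0
t 2.65 at [516.9  97.7 205.1] [ 3.141e+00 -1.000e-03  3.050e-01] F [ 1.1 -0.4  0.4] w 85.4 -> xyz [ 73.4 -80.   35.2] ang [ 0.    -0.001 -0.   ]
```

```bash
python3 -m creep '[{"jaw":1,"xyz":[70,-78,10],"angular":[0,0,0]},{"jaw":1,"xyz":[70,-78,10],"angular":[0,0,0]},{"jaw":1,"xyz":[70,-78,10],"angular":[0,0,0]},{"jaw":1,"xyz":[70,-78,10],"angular":[0,0,0]}]'
python3 - <<'E'
from h import *
p,P=cloud('wrist');save('w1',p)
z=P[...,2];m=(z>36)&(z<60)&(np.hypot(P[...,0]-563,P[...,1]-196)<60)
print('handle',rect(P,(563,196),60,40,60)); f=(z>12)&(z<26)&(np.hypot(P[...,0]-563,P[...,1]-196)<110)
print(m.sum(),'z bar',np.nanmedian(z[m]),'flange',rect(P,(563,196),110,14,22))
cx,_,a,_,_=rect(P,(563,196),60,40,60)
tgt(563,196,48,.305);tgt(cx[0],cx[1],48,.305)
E
```

```text
clock: 3.15
eef_pos: [559.0, 190.2, 194.9]
tool_rot: [3.141, 0.001, 0.304]
force: [0.6, -0.3, -0.4]
width: 85.6
gripper_force: 0.0
handle (array([566.1, 196.2]), array([62.8, 13.9]), 17.5, 653, array([568.3, 196.3,  50.2]))
653 z bar 50.245580720969826 flange (array([565.5, 195.8]), array([100.5, 140.3]), 18.1, 7721, array([569.9, 198.2,  19.6]))
t 3.2 at [559.1 189.6 195.1] [3.14e+00 1.00e-03 3.03e-01] F [ 0.4 -0.7 -0.5] w 85.5 -> xyz [  5.8  -5.1 147.1] ang [ 0.001  0.001 -0.002]
t 3.2 at [559.1 189.6 195.1] [3.14e+00 1.00e-03 3.03e-01] F [ 0.4 -0.7 -0.5] w 85.5 -> xyz [  8.8  -4.4 147.1] ang [ 0.001  0.001 -0.002]
```

View pics/w1.png

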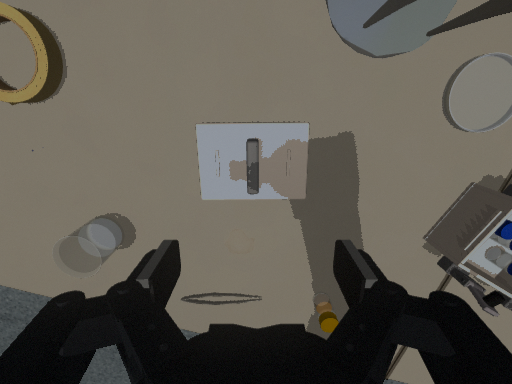

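The wrist view shows the small lid at (253,160), bar centred, size 100x140 and bar top ≈49 as they should be. Descend and grip.

```bash
python3 -m creep '[{"jaw":1,"xyz":[8,-5,60],"angular":[0,0,-0.007]},{"jaw":1,"xyz":[8,-5,110],"angular":[0,0,-0.007]},{"jaw":1,"xyz":[8,-5,149],"angular":[0,0,-0.007]},{"jaw":1,"xyz":[8,-5,149],"angular":[0,0,-0.007]},{"jaw":-1,"xyz":[8,-5,149],"angular":[0,0,-0.007]},{"jaw":-1,"xyz":[8,-5,149],"angular":[0,0,-0.007]},{"jaw":-1,"xyz":[8,-5,149],"angular":[0,0,-0.007]},{"jaw":-1,"xyz":[8,-5,149],"angular":[0,0,-0.007]},{"jaw":-1,"xyz":[8,-5,149],"angular":[0,0,-0.007]},{"jaw":-1,"xyz":[8,-5,149],"angular":[0,0,-0.007]}]'
```

```text
clock: 4.45
eef_pos: [565.4, 198.5, 46.1]
tool_rot: [3.142, 0.0, 0.312]
force: [-0.4, -0.8, -0.1]
width: 0.2
gripper_force: 0.0
```

Run:
```python
from h import *
p,P=cloud('wrist');save('w2',p);s=ctrl.read_state();print(s['width'],s['gripper_force'],s['force'])
q,Q=cloud('scene');save('s2',cv2.resize(q[150:300,150:320],None,fx=4,fy=4))
print(rect(P,(565,196),110,14,22))
```

```text
0.18641470907025393 0.0 [-0.06329006 -0.43348395  0.34194328]
(array([565.7, 196.3]), array([100.1, 140.2]), 17.9, 19569, array([575.9, 205.6,  19.3]))
```

View pics/w2.png

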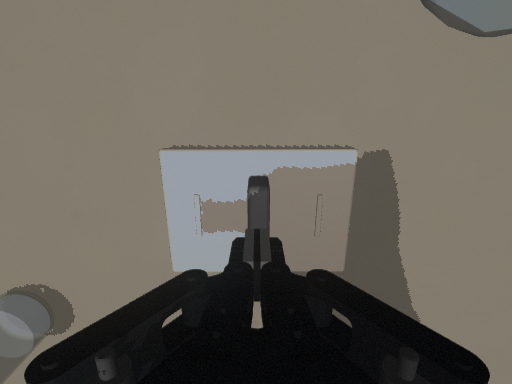

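View pics/s2.png

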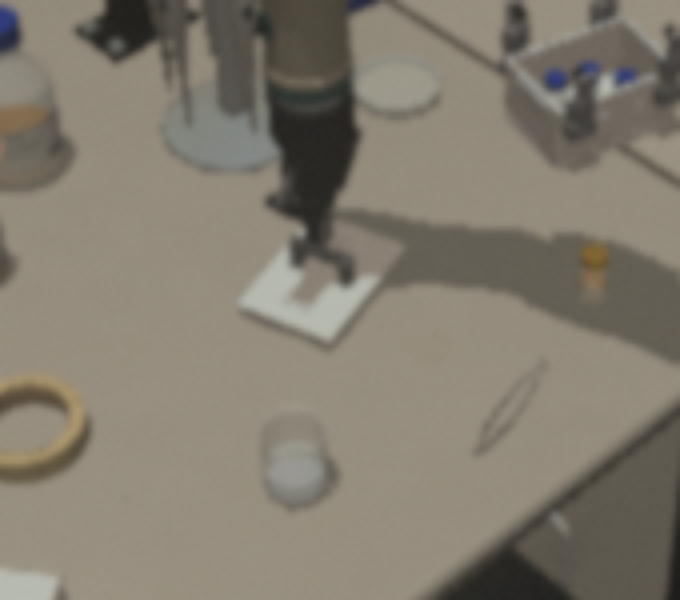

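The fingers look shut (slot at 255,265) with the bar unheld, and no grip force; check the finger heights against the bar.

Run:
```python
from h import *
p,P=cloud('wrist')
for r in range(180,310,8): print(r,[('%d,%d,%d'%tuple(P[r,c]) if P[r,c,0]==P[r,c,0] else '-') for c in (225,235,243,257,271,279,290)])
print(ctrl.read_state()['width'],ctrl.read_state()['gripper_force'])
```

```text
180 ['584,227,19', '586,220,18', '588,215,20', '594,206,31', '594,196,19', '596,190,18', '598,183,20']
188 ['578,225,18', '580,218,18', '582,213,19', '594,206,49', '588,194,19', '590,188,18', '592,180,18']
196 ['572,224,19', '574,217,19', '576,211,18', '590,205,50', '583,192,19', '584,186,19', '587,178,18']
204 ['566,222,19', '568,215,19', '570,209,19', '585,203,50', '577,190,19', '578,184,19', '581,176,18']
212 ['560,220,18', '562,213,18', '564,207,19', '580,201,50', '570,187,18', '573,182,19', '575,174,19']
220 ['554,218,18', '557,211,20', '558,206,20', '574,200,50', '564,185,19', '566,180,18', '569,172,19']
228 ['547,217,18', '549,209,18', '552,204,19', '569,198,50', '558,183,19', '560,177,19', '563,170,19']
236 ['541,215,19', '543,207,19', '545,202,19', '575,200,73', '552,181,20', '554,175,19', '556,167,19']
244 ['535,213,19', '568,210,75', '570,206,76', '575,200,81', '575,192,77', '575,188,75', '550,165,20']
252 ['527,211,18', '568,210,83', '573,207,90', '575,200,90', '574,192,83', '575,188,83', '543,162,19']
260 ['520,209,19', '568,209,90', '574,206,97', '575,200,97', '574,193,92', '575,189,90', '536,160,18']
268 ['573,214,105', '575,210,106', '576,207,107', '573,199,99', '579,195,106', '581,192,107', '530,158,19']
276 ['573,213,111', '574,209,110', '575,206,111', '568,198,98', '578,195,110', '579,192,111', '580,188,110']
284 ['574,213,117', '574,209,116', '575,206,116', '563,196,97', '578,195,116', '579,192,115', '580,188,115']
292 ['577,213,126', '578,209,124', '579,207,126', '559,195,98', '583,197,126', '583,195,126', '584,191,126']
300 ['578,212,130', '579,209,130', '580,206,130', '555,194,97', '583,198,130', '583,195,130', '584,192,130']
308 ['578,212,134', '579,209,134', '578,206,132', '468,165,0', '583,198,134', '583,195,134', '584,192,134']
-0.006205490074206048 0.0
```

Run:
```python
from h import *
s=ctrl.read_state();m=viewer.camera_model('wrist');print(s['eef_pos'],s['qpos']);print(np.round(m['T'],3))
p,P=cloud('scene')
k=np.hypot(P[...,0]-565,P[...,1]-198)<40
k&=P[...,2]>25
rr,cc=np.where(k)
for r in sorted(set(rr)):
  c=cc[rr==r]; print(r,c.min(),c.max(),np.round(np.median(P[r,c],0)),np.median(p[r,c],0)) if r>195 else 0
```

```text
[565.37733442 198.45805069  45.95553817] [-0.35198373  0.78348021 -0.05208586  1.7939169   0.06856887  0.56611543
 -1.7058093 ]
[[ 3.08000e-01 -9.06000e-01 -2.92000e-01  6.40102e+02]
 [-9.51000e-01 -2.93000e-01 -9.40000e-02  2.21596e+02]
 [-1.00000e-03  3.07000e-01 -9.52000e-01  2.03245e+02]
 [ 0.00000e+00  0.00000e+00  0.00000e+00  1.00000e+00]]
196 224 235 [549. 210. 144.] [41. 39. 36.]
197 223 235 [551. 212. 140.] [42. 40. 36.]
198 223 233 [554. 210. 127.] [42. 40. 37.]
199 224 233 [554. 210. 124.] [42.5 41.  37.5]
200 225 233 [556. 208. 112.] [43. 41. 37.]
201 226 233 [556. 205. 111.] [42.5 41.5 37.5]
202 225 232 [552. 209. 113.] [43.5 42.5 38.5]
203 226 232 [548. 213. 113.] [43. 41. 38.]
204 222 232 [555. 212. 105.] [49.  47.5 43. ]
205 225 232 [554. 207.  95.] [58. 57. 52.]
206 226 232 [552. 207.  88.] [64. 61. 57.]
207 226 232 [558. 205.  82.] [60. 59. 54.]
208 226 232 [556. 209.  77.] [58. 56. 52.]
209 223 232 [562. 207.  71.] [76.5 75.  70. ]
210 222 231 [570. 206.  60.] [71. 68. 64.]
211 222 237 [573. 205.  51.] [69. 67. 63.]
212 222 234 [569. 205.  48.] [71. 69. 64.]
213 222 238 [559. 202.  47.] [82. 78. 72.]
214 222 238 [552. 200.  47.] [82.  78.5 72.5]
215 223 237 [547. 197.  45.] [84. 80. 76.]
216 220 238 [539. 196.  40.] [87. 83. 76.]
217 235 240 [538. 193.  38.] [75. 72. 67.]
218 227 237 [536. 197.  36.] [74.  70.  64.5]
219 235 236 [536. 196.  32.] [72.  69.5 63.5]
220 235 236 [536. 197.  27.] [88.  86.5 81. ]
221 231 236 [538. 205.  26.] [136.5 134.  125.5]
```

All cameras agree that the shut fingertips stand at z≈68, about 22 mm above the reported TCP, not 19 mm below it: the reported z is offset by ≈41 mm. I go by the picture: open, go 38 mm lower, grip.

```bash
python3 -m creep '[{"jaw":1,"xyz":[0,0,0],"angular":[0,0,0]},{"jaw":1,"xyz":[0,0,0],"angular":[0,0,0]},{"jaw":1,"xyz":[0,0,0],"angular":[0,0,0]},{"jaw":1,"xyz":[0,0,0],"angular":[0,0,0]},{"jaw":1,"xyz":[0,-1,20],"angular":[0,0,0]},{"jaw":1,"xyz":[0,1,38],"angular":[0,0,0]},{"jaw":1,"xyz":[0,1,38],"angular":[0,0,0]},{"jaw":-1,"xyz":[0,1,38],"angular":[0,0,0]},{"jaw":-1,"xyz":[0,1,38],"angular":[0,0,0]},{"jaw":-1,"xyz":[0,1,38],"angular":[0,0,0]},{"jaw":-1,"xyz":[0,1,38],"angular":[0,0,0]},{"jaw":-1,"xyz":[0,1,38],"angular":[0,0,0]}]'
```

```text
clock: 6.15
eef_pos: [566.1, 197.6, 8.6]
tool_rot: [-3.142, -0.001, 0.312]
force: [-0.4, -0.4, 3.7]
width: 13.1
gripper_force: 58.8
```

```bash
python3 -c "
from h import *
tgt(566,198,190,.312);tgt(430,-125,190,-.21)"
```

```text
t 6.15 at [566.1 197.6   8.6] [-3.142e+00 -1.000e-03  3.120e-01] F [-0.4 -0.4  3.7] w 13.1 -> xyz [   0.2   -0.4 -181.4] ang [-0.    -0.001 -0.   ]
t 6.15 at [566.1 197.6   8.6] [-3.142e+00 -1.000e-03  3.120e-01] F [-0.4 -0.4  3.7] w 13.1 -> xyz [-228.4  265.3 -181.6] ang [-0.    -0.001  0.522]
```

```bash
python3 -m creep '[{"jaw":-1,"xyz":[0,0,-20],"angular":[0,0,0]},{"jaw":-1,"xyz":[0,0,-60],"angular":[0,0,0]},{"jaw":-1,"xyz":[0,0,-120],"angular":[0,0,0]},{"jaw":-1,"xyz":[-38,45,-170],"angular":[0,0,0.1]},{"jaw":-1,"xyz":[-76,90,-182],"angular":[0,0,0.2]},{"jaw":-1,"xyz":[-114,132,-182],"angular":[0,0,0.3]},{"jaw":-1,"xyz":[-152,176,-182],"angular":[0,0,0.4]},{"jaw":-1,"xyz":[-190,220,-182],"angular":[0,0,0.5]},{"jaw":-1,"xyz":[-228,265,-182],"angular":[0,0,0.522]},{"jaw":-1,"xyz":[-228,265,-182],"angular":[0,0,0.522]},{"jaw":-1,"xyz":[-228,265,-182],"angular":[0,0,0.522]}]'
python3 - <<'E'
from h import *
for cam in('wrist','scene'):
  p,P=cloud(cam);save('b'+cam,p)
  k=(np.hypot(P[...,0]-560,P[...,1]+153)<120)&(P[...,2]>95)&(P[...,2]<150)
  n,l,s,c=cv2.connectedComponentsWithStats(k.astype(np.uint8))
  for i in range(1,n):
    if s[i,4]>15: print(cam,np.round(np.median(P[l==i],0)),s[i,4],np.round(P[l==i][:,2].max()),s[i,:4])
  q=P.reshape(-1,3);q=q[(np.hypot(q[:,0]-560,q[:,1]+153)<100)&(q[:,2]>67)&(q[:,2]<75)]
  print('rim',len(q),np.median(q,0))
  np.save('rim_'+cam,q)
  q=P.reshape(-1,3);q=q[np.hypot(q[:,0]-430,q[:,1]+125)<120]
tgt(430,-125,190,-.21)
E
```

```text
clock: 7.52
eef_pos: [430.3, -124.2, 190.7]
tool_rot: [-3.141, -0.001, -0.211]
force: [1.2, 0.3, -2.8]
width: 12.8
gripper_force: 58.9
wrist [515. -91. 120.] 563 126.0 [181  90  30  30]
wrist [ 494. -189.  129.] 743 135.0 [297  92  39  31]
rim 1825 [ 538.90575497 -142.8076508    72.81903416]
scene [ 607. -215.  114.] 29 126.0 [299 142   6   8]
scene [ 631. -113.  116.] 48 135.0 [275 149   7  10]
scene [512. -87. 115.] 34 128.0 [293 166   6   8]
rim 120 [ 581.59540412 -120.87927992   70.79454949]
t 7.62 at [ 430.7 -123.2  190.4] [-3.141e+00 -1.000e-03 -2.080e-01] F [ 0.2 -0.1 -2.3] w 13.1 -> xyz [-0.3  1.9  0.4] ang [-0.001 -0.001  0.002]
```

View pics/bwrist.png

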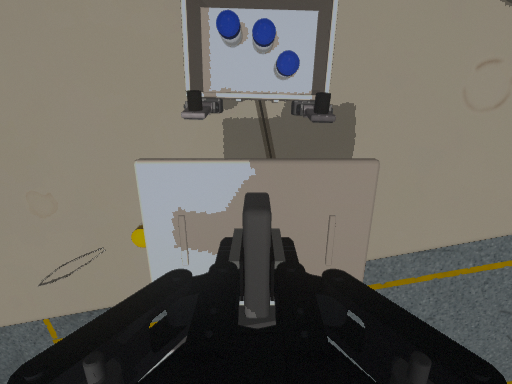

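```bash
cat >> h.py <<'E'
from scipy.optimize import least_squares
def ring(q,g,hx=50,hy=70,w=5):
    def f(v):
        c,s=np.cos(v[2]),np.sin(v[2]);d=q[:,:2]-v[:2]
        a=np.abs(d[:,0]*c+d[:,1]*s)-hx;b=np.abs(-d[:,0]*s+d[:,1]*c)-hy
        o=np.maximum(a,b)+w/2
        return np.sign(o)*np.maximum(np.abs(o)-0,0)
    r=least_squares(f,g,loss='soft_l1',x_scale=[1,1,.01]);return np.round(r.x,3),round(np.median(np.abs(r.fun)),2)
E
python3 - <<'E'
from h import *
p,P=cloud('wrist')
z=P[...,2]
for lo,hi in((69,76),(70.5,75)):
  q=P[(z>lo)&(z<hi)&(np.hypot(P[...,0]-560,P[...,1]+153)<95)]; print('box',len(q),ring(q,[560,-153,-.21]))
k=(z>190)&(z<212)&(np.hypot(P[...,0]-430,P[...,1]+124)<95);q=P[k];print('lid',len(q),np.median(q,0),[np.percentile(q[:,i],[1,99]) for i in (0,1,2)])
c,s=np.cos(-.208),np.sin(-.208);e=np.array(ctrl.read_state()['eef_pos'])
d=q-e;u=d[:,0]*c+d[:,1]*s;v=-d[:,0]*s+d[:,1]*c
print('front u',np.percentile(u,[98,99.5,100]),'v',[np.percentile(v[(u>a)&(u<a+8)],[.5,99.5]) for a in(15,25,35)], 'front edge by v',[np.max(u[np.abs(v-b)<4]).round(1) for b in(-60,-40,0,40,60)])
h=P[(z>215)&(z<245)&(np.hypot(P[...,0]-e[0]-10,P[...,1]-e[1])<40)];d=h-e;u=d[:,0]*c+d[:,1]*s;v=-d[:,0]*s+d[:,1]*c;print('bar',np.percentile(u,[99,100]),np.percentile(v[u>20],[2,98]),np.median(h[:,2]))
tgt(560,-153,190,-.21)
E
```

```text
box 1744 (array([ 5.61731e+02, -1.54410e+02, -2.34000e-01]), np.float64(1.35))
box 1658 (array([ 5.61753e+02, -1.54414e+02, -2.34000e-01]), np.float64(1.3))
lid 22530 [ 452.22097644 -131.73899715  201.1156465 ] [array([397.75713809, 488.73894827]), array([-196.38305036,  -56.98259369]), array([197.45485429, 203.40399795])]
front u [49.36201883 49.68601653 50.11692407] v [array([-69.58333175,  67.65528146]), array([-69.21349926,  67.71169571]), array([-69.15397151,  67.61443879])] front edge by v [np.float64(50.0), np.float64(49.9), np.float64(49.8), np.float64(49.7), np.float64(49.7)]
bar [31.586929   32.16523134] [-7.35150169  5.62069267] 231.88151236505092
t 7.67 at [ 430.7 -123.1  190.3] [-3.141 -0.    -0.207] F [-0.2 -1.1 -3. ] w 13.1 -> xyz [132.7   2.6   0.3] ang [-0.001 -0.     0.003]
```

Run:
```python
from h import *
p,P=cloud('wrist');z=P[...,2]
q=P[(z>68)&(z<76)&(np.hypot(P[...,0]-560,P[...,1]+153)<95)]
for yaw in(-.234,):
  c,s=np.cos(yaw),np.sin(yaw);d=q[:,:2]-[561.7,-154.4];u=d[:,0]*c+d[:,1]*s;v=-d[:,0]*s+d[:,1]*c
  for nm,m,a,b in(('near',(abs(u+47.5)<7)&(abs(v)<40),v,u),('left',(abs(v-67.5)<7)&(u>-35),u,v),('right',(abs(v+67.5)<7)&(u>-35),u,v)):
    print(nm,m.sum(),np.round(np.polyfit(a[m],b[m],1),3),np.percentile(b[m],[3,97]),np.percentile(a[m],[2,98]))
```

```text
near 457 [  0.    -47.481] [-49.82521516 -45.05911026] [-37.894213    38.31683158]
left 510 [-3.0000e-03  6.6602e+01] [64.59639152 69.33563178] [-33.40237849  29.38751721]
right 535 [-1.000e-03 -6.712e+01] [-69.79854017 -65.09511718] [-33.22653709  33.1959827 ]
```

```bash
python3 -c "
from h import *
tgt(561.9,-153.8,190,-.235);tgt(561.9,-153.8,95,-.235)"
```

```text
t 7.72 at [ 430.6 -123.2  190.2] [-3.141 -0.    -0.207] F [-0.6  0.4 -2.1] w 12.7 -> xyz [134.8   2.9   0.2] ang [-0.001 -0.     0.028]
t 7.72 at [ 430.6 -123.2  190.2] [-3.141 -0.    -0.207] F [-0.6  0.4 -2.1] w 12.7 -> xyz [134.8   3.   95.2] ang [-0.001 -0.     0.028]
```

```bash
python3 -m creep '[{"jaw":-1,"xyz":[55,3,0],"angular":[0,0,0.028]},{"jaw":-1,"xyz":[110,3,0],"angular":[0,0,0.028]},{"jaw":-1,"xyz":[135,3,0],"angular":[0,0,0.028]},{"jaw":-1,"xyz":[135,3,0],"angular":[0,0,0.028]},{"jaw":-1,"xyz":[135,3,40],"angular":[0,0,0.028]},{"jaw":-1,"xyz":[135,3,75],"angular":[0,0,0.028]},{"jaw":-1,"xyz":[135,3,95],"angular":[0,0,0.028]},{"jaw":-1,"xyz":[135,3,95],"angular":[0,0,0.028]},{"jaw":-1,"xyz":[135,3,95],"angular":[0,0,0.028]}]';python3 -c "
from h import *
tgt(561.9,-153.8,78,-.235)"
```

```text
clock: 8.85
eef_pos: [561.6, -155.4, 95.9]
tool_rot: [-3.141, -0.001, -0.238]
force: [0.4, -0.1, -2.8]
width: 12.6
gripper_force: 59.0
t 8.85 at [ 561.6 -155.4   95.9] [-3.141e+00 -1.000e-03 -2.380e-01] F [ 0.4 -0.1 -2.8] w 12.6 -> xyz [-0.1 -1.6 17.9] ang [-0.    -0.001 -0.003]
```

```bash
python3 -m creep '[{"jaw":-1,"xyz":[0,-1.5,8],"angular":[0,0,-0.003]},{"jaw":-1,"xyz":[0,-1.5,14],"angular":[0,0,-0.003]},{"jaw":-1,"xyz":[0,-1.5,18],"angular":[0,0,-0.003]},{"jaw":-1,"xyz":[0,-1.5,20],"angular":[0,0,-0.003]},{"jaw":-1,"xyz":[0,-1.5,22],"angular":[0,0,-0.003]},{"jaw":-1,"xyz":[0,-1.5,22],"angular":[0,0,-0.003]}]'
```

```text
clock: 9.6
eef_pos: [561.7, -154.3, 72.9]
tool_rot: [-3.142, 0.0, -0.235]
force: [-0.5, 0.4, -3.3]
width: 13.0
gripper_force: 59.0
```

```bash
python3 -m creep '[{"jaw":-1,"xyz":[0,0,1.5],"angular":[0,0,0]},{"jaw":-1,"xyz":[0,0,2.5],"angular":[0,0,0]},{"jaw":-1,"xyz":[0,0,2.5],"angular":[0,0,0]}]'
```

```text
clock: 9.98
eef_pos: [561.8, -154.3, 70.6]
tool_rot: [-3.142, -0.0, -0.235]
force: [-0.1, -0.3, -1.9]
width: 12.7
gripper_force: 59.1
```

```bash
python3 -m creep '[{"jaw":1,"xyz":[0,0,0.5],"angular":[0,0,0]},{"jaw":1,"xyz":[0,0,0.5],"angular":[0,0,0]},{"jaw":1,"xyz":[0,0,0.5],"angular":[0,0,0]},{"jaw":1,"xyz":[0,0,0.5],"angular":[0,0,0]},{"jaw":1,"xyz":[0,0,-60],"angular":[0,0,0]},{"jaw":-1,"xyz":[0,0,-120],"angular":[0,0,0]},{"jaw":-1,"xyz":[0,0,-120],"angular":[0,0,0]},{"jaw":-1,"xyz":[-40,0,-120],"angular":[0,0,0]},{"jaw":-1,"xyz":[-40,0,-120],"angular":[0,0,0]},{"jaw":-1,"xyz":[-40,0,-120],"angular":[0,0,0]}]'
python3 - <<'E'
from h import *
p,P=cloud('wrist');save('w5',p);z=P[...,2]
q=P[(z>73)&(z<90)&(np.hypot(P[...,0]-561,P[...,1]+154)<95)]
print(len(q),np.percentile(q[:,2],[5,50,95]),cv2.minAreaRect(q[:,:2].astype(np.float32)),np.linalg.lstsq(np.c_[q[:,:2]-[561,-154],np.ones(len(q))],q[:,2],rcond=None)[0])
k=(np.hypot(P[...,0]-560,P[...,1]+153)<120)&(z>95)&(z<150)
n,l,s,c=cv2.connectedComponentsWithStats(k.astype(np.uint8))
for i in range(1,n):
    if s[i,4]>15: print(np.round(np.median(P[l==i],0)),s[i,4],np.round(np.percentile(P[l==i][:,2],98)),s[i,:4])
tgt(561.7,-154.6,190,-.235)
# finger tip heights
k=(np.hypot(P[...,0]-ctrl.read_state()['eef_pos'][0],P[...,1]-ctrl.read_state()['eef_pos'][1])<15)&(z>150);print('tip z',np.percentile(z[k],[0,1,3,10]) if k.any() else 0)
E
```

```text
clock: 11.22
eef_pos: [523.3, -145.0, 190.4]
tool_rot: [-3.142, -0.0, -0.235]
force: [0.0, 0.2, 0.5]
width: 0.1
gripper_force: 0.0
12951 [80.13216374 81.38287763 82.69427117] ((562.5707397460938, -155.42877197265625), (140.16514587402344, 125.48123168945312), 76.7345962524414) [-1.33063381e-03 -7.06854958e-04  8.14217776e+01]
[ 630. -120.  125.] 795 131.0 [175  67  41  32]
[ 607. -217.  120.] 615 125.0 [304  69  32  31]
[ 564. -156.  112.] 1120 114.0 [249 114  16  72]
[516. -93. 120.] 519 125.0 [189 198  26  28]
[ 495. -190.  128.] 696 134.0 [292 201  34  29]
t 11.28 at [ 523.7 -145.1  190.4] [-3.142e+00 -1.000e-03 -2.350e-01] F [0.2 0.4 0.5] w -0.2 -> xyz [39.2  0.4  0.4] ang [-0.    -0.001 -0.   ]
tip z [208.33458312 211.76013012 215.05704125 224.48829464]
```

View pics/w5.png

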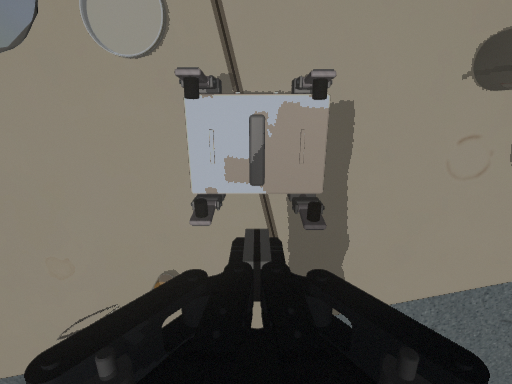

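The lid is seated: flange top is 81.4 against rim 72.8, level, and all four clips are upright at (200,210), (313,212), (190,88), (320,85). Clip tops give hinge estimates nl 88, fr 88, nr 97, fl 94. First clip: near left.

```bash
cat >> h.py <<'E'
C=np.array([561.7,-154.6]);Y=-.235;XD=np.array([np.cos(Y),np.sin(Y)]);YD=np.array([-np.sin(Y),np.cos(Y)])
def bt(*L):
    s=ctrl.read_state();d=np.array(s['eef_pos'][:2])-C
    print('box frame u,v,tip: %.1f %.1f %.1f'%(d@XD,d@YD,s['eef_pos'][2]+20),'F',np.round(s['force'],1))
    for u,v,tip in L: tgt(*(C+u*XD+v*YD),tip-20,Y)
E
python3 -c "
from h import *
bt((-93,52,210),(-93,52,108))"
```

```text
box frame u,v,tip: -39.2 0.4 210.4 F [0.2 0.4 0.5]
t 11.28 at [ 523.7 -145.1  190.4] [-3.142e+00 -1.000e-03 -2.350e-01] F [0.2 0.4 0.5] w -0.2 -> xyz [-53.8 -51.6   0.3] ang [-0.    -0.001 -0.   ]
t 11.28 at [ 523.7 -145.1  190.4] [-3.142e+00 -1.000e-03 -2.350e-01] F [0.2 0.4 0.5] w -0.2 -> xyz [-53.9 -51.6 102.3] ang [-0.    -0.001 -0.   ]
```

```bash
python3 -m creep '[{"jaw":-1,"xyz":[-54,-52,0],"angular":[0,0,0]},{"jaw":-1,"xyz":[-54,-52,0],"angular":[0,0,0]},{"jaw":-1,"xyz":[-54,-52,50],"angular":[0,0,0]},{"jaw":-1,"xyz":[-54,-52,85],"angular":[0,0,0]},{"jaw":-1,"xyz":[-54,-52,102],"angular":[0,0,0]},{"jaw":-1,"xyz":[-54,-52,102],"angular":[0,0,0]},{"jaw":-1,"xyz":[-46,-52,102],"angular":[0,0,0]},{"jaw":-1,"xyz":[-40,-52,102],"angular":[0,0,0]},{"jaw":-1,"xyz":[-34,-52,102],"angular":[0,0,0]},{"jaw":-1,"xyz":[-28,-52,102],"angular":[0,0,0]}]'; python3 -c "
from h import *
bt()"
```

```text
clock: 12.52
eef_pos: [507.9, -87.9, 88.9]
tool_rot: [-3.142, 0.0, -0.235]
force: [-1.1, 1.4, 0.2]
width: 0.1
gripper_force: 0.7
box frame u,v,tip: -67.8 52.3 108.9 F [-1.1  1.4  0.2]
```

```bash
python3 -m creep '[{"jaw":-1,"xyz":[5,0,0],"angular":[0,0,0]},{"jaw":-1,"xyz":[10,0,0],"angular":[0,0,0]},{"jaw":-1,"xyz":[15,0,0],"angular":[0,0,0]},{"jaw":-1,"xyz":[20,0,0],"angular":[0,0,0]},{"jaw":-1,"xyz":[24,0,0],"angular":[0,0,0]},{"jaw":-1,"xyz":[26,0,2],"angular":[0,0,0]},{"jaw":-1,"xyz":[26,0,4],"angular":[0,0,0]}]'
python3 - <<'E'
from h import *
bt();p,P=cloud('wrist');save('w6',p);q,_=cloud('scene');save('s6',cv2.resize(q[120:210,240:350],None,fx=5,fy=5,interpolation=2))
k=(np.hypot(P[...,0]-C[0]-(-40*XD+52*YD)[0],P[...,1]-C[1]-(-40*XD+52*YD)[1])<45)&(P[...,2]>85)&(P[...,2]<103)
d=P[k][:,:2]-C;print(np.c_[d@XD,d@YD,P[k][:,2]][::40].round(0)[:12])
E
```

```text
clock: 13.4
eef_pos: [533.5, -94.0, 84.5]
tool_rot: [-3.142, -0.001, -0.235]
force: [0.1, 0.5, 0.4]
width: 0.1
gripper_force: 0.2
box frame u,v,tip: -41.6 52.4 104.5 F [0.1 0.5 0.4]
[[-25.  54.  86.]
 [-27.  55.  88.]
 [-24.  55.  98.]
 [-25.  51.  98.]
 [-25.  47.  99.]
 [-25.  44. 100.]
 [-26.  59. 101.]
 [-27.  56. 101.]
 [-27.  52. 102.]
 [-28.  49. 101.]
 [-29.  45. 100.]
 [-31.  62.  99.]]
```

View pics/w6.png

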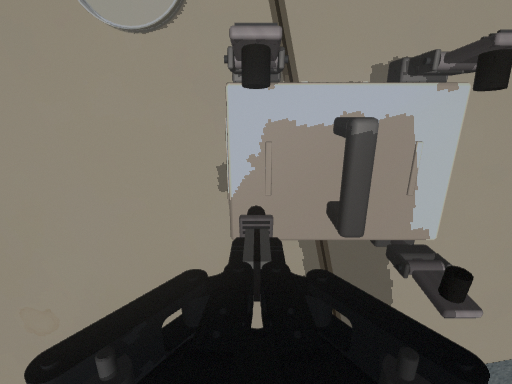

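Clip nl is folded under the fingertip (plate end at 256,218). Now press down step by step.

```bash
for i in 1; do python3 -m creep '[{"jaw":-1,"xyz":[0,0,1.5],"angular":[0,0,0]},{"jaw":-1,"xyz":[0,0,3],"angular":[0,0,0]},{"jaw":-1,"xyz":[0,0,4],"angular":[0,0,0]}]'; done | grep -E 'eef|force'; python3 -m creep '[{"jaw":-1,"xyz":[0,0,1],"angular":[0,0,0]},{"jaw":-1,"xyz":[0,0,2],"angular":[0,0,0]}]' | grep -E 'eef|force'
```

```text
eef_pos: [533.9, -94.1, 80.9]
force: [1.2, 0.0, 2.1]
gripper_force: 1.5
eef_pos: [532.7, -93.9, 78.3]
force: [-0.3, -0.2, 1.1]
gripper_force: 0.1
```

```bash
python3 -m creep '[{"jaw":-1,"xyz":[0,0,1],"angular":[0,0,0]}]' | grep -E 'eef|force'; python3 -m creep '[{"jaw":-1,"xyz":[0,0,1],"angular":[0,0,0]}]' | grep -E 'eef|force'
```

```text
eef_pos: [532.1, -93.7, 77.0]
force: [0.2, 0.6, -0.5]
gripper_force: 0.0
eef_pos: [532.3, -93.7, 76.3]
force: [-2.5, 0.7, 7.7]
gripper_force: 4.1
```

```bash
for k in 1; do python3 -m creep '[{"jaw":-1,"xyz":[0,0,1],"angular":[0,0,0]}]'; python3 -m creep '[{"jaw":-1,"xyz":[0,0,0.7],"angular":[0,0,0]}]'; done | grep -E 'eef|force'
```

```text
eef_pos: [532.3, -93.8, 76.2]
force: [-4.1, 0.5, 14.5]
gripper_force: 7.6
eef_pos: [532.4, -93.8, 76.1]
force: [-4.5, 0.0, 18.7]
gripper_force: 9.4
```

```bash
python3 -m creep '[{"jaw":-1,"xyz":[0,0,-6],"angular":[0,0,0]},{"jaw":-1,"xyz":[-20,0,-40],"angular":[0,0,0]},{"jaw":-1,"xyz":[-30,0,-60],"angular":[0,0,0]},{"jaw":-1,"xyz":[-30,0,-60],"angular":[0,0,0]}]'
python3 - <<'E'
from h import *
bt();p,P=cloud('wrist');save('w7',p)
for nm,h in(('nl',(-59,52)),('nr',(-59,-52)),('fl',(59,52)),('fr',(59,-52))):
  d=P[...,:2]-C;u=d@XD;v=d@YD;z=P[...,2]
  s=-np.sign(h[0]);xin=(u-h[0])*s
  k=(abs(v-h[1])<11)&(xin>-18)&(xin<42)&(z>84)&(z<138)
  print(nm,k.sum(),[(a,int(np.nanmedian(z[k&(xin>=a)&(xin<a+4)])) if (k&(xin>=a)&(xin<a+4)).sum()>3 else None,int(np.nanmax(z[k&(xin>=a)&(xin<a+4)])) if (k&(xin>=a)&(xin<a+4)).sum()>3 else None) for a in range(-16,42,4)])
E
```

```text
clock: 15.12
eef_pos: [504.2, -86.9, 136.0]
tool_rot: [-3.141, -0.002, -0.235]
force: [0.6, -0.0, -0.5]
width: 0.2
gripper_force: 0.0
box frame u,v,tip: -71.7 52.4 156.0 F [ 0.6 -0.  -0.5]
nl 1298 [(-16, None, None), (-12, None, None), (-8, None, None), (-4, 91, 93), (0, 91, 93), (4, 89, 91), (8, 90, 91), (12, 89, 91), (16, 89, 92), (20, 89, 92), (24, 90, 92), (28, 90, 92), (32, 90, 91), (36, 88, 90), (40, None, None)]
nr 1427 [(-16, None, None), (-12, None, None), (-8, 132, 134), (-4, 131, 134), (0, 111, 132), (4, 98, 130), (8, 128, 130), (12, 126, 131), (16, None, None), (20, None, None), (24, None, None), (28, None, None), (32, None, None), (36, None, None), (40, None, None)]
fl 1277 [(-16, None, None), (-12, None, None), (-8, None, None), (-4, 124, 129), (0, 113, 126), (4, 123, 126), (8, 124, 126), (12, 123, 127), (16, None, None), (20, None, None), (24, None, None), (28, None, None), (32, None, None), (36, None, None), (40, None, None)]
fr 1706 [(-16, None, None), (-12, None, None), (-8, 90, 116), (-4, 121, 125), (0, 109, 124), (4, 117, 120), (8, 118, 121), (12, 117, 120), (16, None, None), (20, None, None), (24, None, None), (28, None, None), (32, None, None), (36, None, None), (40, None, None)]
```

View pics/w7.png

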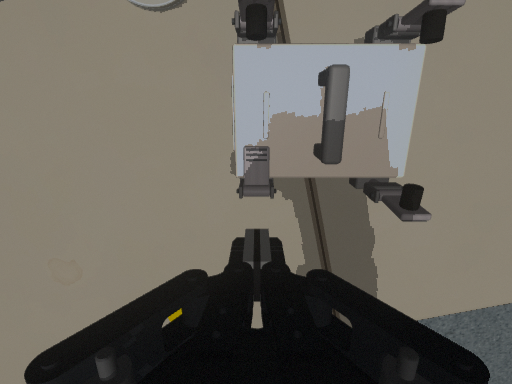

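nl is shut, its plate level at (257,170); the stop was at eef z 76.2, so the tip is about 13 mm above the reported z. Now the diagonal clip, fr.

```bash
python3 -m creep '[{"jaw":-1,"xyz":[0,0,-20],"angular":[0,0,0]},{"jaw":-1,"xyz":[50,30,-25],"angular":[0,0,0]},{"jaw":-1,"xyz":[100,60,-25],"angular":[0,0,0]},{"jaw":-1,"xyz":[140,90,-25],"angular":[0,0,0]},{"jaw":-1,"xyz":[166,104,-25],"angular":[0,0,0]},{"jaw":-1,"xyz":[166,104,-25],"angular":[0,0,0]},{"jaw":-1,"xyz":[166,104,-25],"angular":[0,0,0]}]'; python3 -c "
from h import *
bt((94,-52,108))"
```

```text
clock: 16.05
eef_pos: [640.2, -225.8, 158.3]
tool_rot: [-3.141, 0.003, -0.235]
force: [-0.0, 0.2, 0.3]
width: -0.2
gripper_force: 0.0
box frame u,v,tip: 92.9 -51.0 178.3 F [-0.   0.2  0.3]
t 16.05 at [ 640.2 -225.8  158.3] [-3.141e+00  3.000e-03 -2.350e-01] F [-0.   0.2  0.3] w -0.2 -> xyz [ 1.2  1.1 70.3] ang [-0.001  0.003  0.   ]
```

```bash
python3 -m creep '[{"jaw":-1,"xyz":[1,1,45],"angular":[0,0,0]},{"jaw":-1,"xyz":[1,1,70],"angular":[0,0,0]},{"jaw":-1,"xyz":[1,1,70],"angular":[0,0,0]},{"jaw":-1,"xyz":[-8,1,70],"angular":[0,0,0]},{"jaw":-1,"xyz":[-16,1,70],"angular":[0,0,0]},{"jaw":-1,"xyz":[-23,1,70],"angular":[0,0,0]},{"jaw":-1,"xyz":[-29,1,70],"angular":[0,0,0]},{"jaw":-1,"xyz":[-35,1,70],"angular":[0,0,0]},{"jaw":-1,"xyz":[-41,1,70],"angular":[0,0,0]},{"jaw":-1,"xyz":[-47,1,70],"angular":[0,0,0]},{"jaw":-1,"xyz":[-52,1,72],"angular":[0,0,0]},{"jaw":-1,"xyz":[-52,1,73],"angular":[0,0,0]}]'; python3 -c "
from h import *
bt((41,-52,100))"
```

```text
clock: 17.55
eef_pos: [589.4, -215.5, 86.5]
tool_rot: [-3.142, 0.001, -0.235]
force: [-0.4, -0.4, 0.7]
width: -0.0
gripper_force: 0.2
box frame u,v,tip: 41.1 -52.7 106.5 F [-0.4 -0.4  0.7]
t 17.55 at [ 589.4 -215.5   86.5] [-3.142e+00  1.000e-03 -2.350e-01] F [-0.4 -0.4  0.7] w -0.0 -> xyz [-0.1 -0.7  6.5] ang [-0.     0.001 -0.   ]
```

```bash
{ python3 -m creep '[{"jaw":-1,"xyz":[0,0,1.5],"angular":[0,0,0]},{"jaw":-1,"xyz":[0,0,3],"angular":[0,0,0]}]'; python3 -m creep '[{"jaw":-1,"xyz":[0,0,1.5],"angular":[0,0,0]}]'; python3 -m creep '[{"jaw":-1,"xyz":[0,0,1.5],"angular":[0,0,0]}]';python3 -m creep '[{"jaw":-1,"xyz":[0,0,1],"angular":[0,0,0]}]'; } | grep -E 'eef|^force'
```

```text
eef_pos: [590.2, -215.6, 83.9]
force: [-1.6, 0.7, 6.3]
eef_pos: [590.0, -215.6, 82.7]
force: [-2.0, -0.1, 5.2]
eef_pos: [590.0, -215.6, 81.0]
force: [-1.2, 0.5, 2.9]
eef_pos: [590.2, -215.6, 79.7]
force: [-1.5, -0.3, 0.3]
```

```bash
{ python3 -m creep '[{"jaw":-1,"xyz":[0,0,1],"angular":[0,0,0]}]'; python3 -m creep '[{"jaw":-1,"xyz":[0,0,0.8],"angular":[0,0,0]}]'; } | grep -E 'eef|^force'
```

```text
eef_pos: [590.5, -215.7, 78.6]
force: [0.0, -0.1, 0.2]
eef_pos: [590.5, -215.6, 77.8]
force: [0.7, -0.7, -0.2]
```

fr went through its force hump to zero. Lift, check, and move towards nr.

```bash
python3 -m creep '[{"jaw":-1,"xyz":[5,0,-30],"angular":[0,0,0]},{"jaw":-1,"xyz":[0,0,-80],"angular":[0,0,0]},{"jaw":-1,"xyz":[-50,0,-80],"angular":[0,0,0]},{"jaw":-1,"xyz":[-100,0,-80],"angular":[0,0,0]},{"jaw":-1,"xyz":[-137,0,-80],"angular":[0,0,0]},{"jaw":-1,"xyz":[-137,0,-80],"angular":[0,0,0]},{"jaw":-1,"xyz":[-137,0,-80],"angular":[0,0,0]}]'
cat >> h.py <<'E'
def clips():
  p,P=cloud('wrist')
  for nm,h in(('nl',(-59,52)),('nr',(-59,-52)),('fl',(59,52)),('fr',(59,-52))):
    d=P[...,:2]-C;u=d@XD;v=d@YD;z=P[...,2];xin=(u-h[0])*-np.sign(h[0])
    k=(abs(v-h[1])<11)&(xin>-18)&(xin<42)&(z>84)&(z<138)
    print(nm,k.sum(),[(a,int(np.nanmedian(z[m])),int(np.nanmax(z[m]))) for a in range(-16,42,4) for m in [k&(xin>=a)&(xin<a+4)] if m.sum()>3])
  return p
E
python3 - <<'E'
from h import *
bt((-94,-52,117));save('w8',clips())
E
```

```text
clock: 19.3
eef_pos: [458.5, -184.1, 158.4]
tool_rot: [3.141, -0.002, -0.235]
force: [-0.2, -0.0, 0.3]
width: 0.1
gripper_force: 0.0
box frame u,v,tip: -93.5 -52.7 178.4 F [-0.2 -0.   0.3]
t 19.3 at [ 458.5 -184.1  158.4] [ 3.141e+00 -2.000e-03 -2.350e-01] F [-0.2 -0.   0.3] w 0.1 -> xyz [-0.7 -0.7 61.4] ang [ 0.    -0.002 -0.   ]
nl 1204 [(-4, 92, 94), (0, 92, 94), (4, 89, 92), (8, 90, 92), (12, 90, 92), (16, 90, 92), (20, 90, 92), (24, 90, 93), (28, 90, 92), (32, 90, 92)]
nr 802 [(-8, 133, 134), (-4, 134, 136), (0, 127, 136), (4, 127, 131), (8, 129, 131), (12, 129, 131), (16, 122, 126)]
fl 453 [(0, 87, 98), (4, 86, 97), (8, 120, 123), (12, 123, 127)]
fr 1444 [(0, 91, 94), (4, 90, 93), (8, 91, 93), (12, 91, 93), (16, 91, 92), (20, 91, 93), (24, 91, 93), (28, 91, 93), (32, 91, 94)]
```

fr is level too. Now nr.

```bash
python3 -m creep '[{"jaw":-1,"xyz":[-1,-1,40],"angular":[0,0,0]},{"jaw":-1,"xyz":[-1,-1,61],"angular":[0,0,0]},{"jaw":-1,"xyz":[-1,-1,61],"angular":[0,0,0]},{"jaw":-1,"xyz":[8,-1,61],"angular":[0,0,0]},{"jaw":-1,"xyz":[16,-1,61],"angular":[0,0,0]},{"jaw":-1,"xyz":[23,-1,61],"angular":[0,0,0]},{"jaw":-1,"xyz":[29,-1,61],"angular":[0,0,0]},{"jaw":-1,"xyz":[35,-1,61],"angular":[0,0,0]},{"jaw":-1,"xyz":[41,-1,61],"angular":[0,0,0]},{"jaw":-1,"xyz":[47,-1,61],"angular":[0,0,0]},{"jaw":-1,"xyz":[52,-1,62],"angular":[0,0,0]},{"jaw":-1,"xyz":[52,-1,62],"angular":[0,0,0]}]'; python3 -c "
from h import *
bt((-41,-52,100))"
```

```text
clock: 20.85
eef_pos: [508.6, -195.0, 96.0]
tool_rot: [3.142, -0.001, -0.235]
force: [0.0, -0.3, -0.1]
width: 0.1
gripper_force: 0.0
box frame u,v,tip: -42.3 -51.7 116.0 F [ 0.  -0.3 -0.1]
t 20.85 at [ 508.6 -195.    96. ] [ 3.142e+00 -1.000e-03 -2.350e-01] F [ 0.  -0.3 -0.1] w 0.1 -> xyz [ 1.2  0.3 16. ] ang [ 0.    -0.001 -0.   ]
```

```bash
{ python3 -m creep '[{"jaw":-1,"xyz":[1,0,1.5],"angular":[0,0,0]},{"jaw":-1,"xyz":[1,0,3],"angular":[0,0,0]}]'; python3 -m creep '[{"jaw":-1,"xyz":[0,0,1.5],"angular":[0,0,0]}]'; python3 -m creep '[{"jaw":-1,"xyz":[0,0,1.5],"angular":[0,0,0]}]';python3 -m creep '[{"jaw":-1,"xyz":[0,0,1],"angular":[0,0,0]}]';python3 -m creep '[{"jaw":-1,"xyz":[0,0,1],"angular":[0,0,0]}]'; } | grep -E 'eef|^force'
```

```text
eef_pos: [509.3, -195.2, 93.4]
force: [-0.4, -0.2, 5.3]
eef_pos: [509.7, -195.3, 92.0]
force: [0.9, 0.3, 3.5]
eef_pos: [509.7, -195.3, 90.3]
force: [1.1, -0.0, 3.1]
eef_pos: [508.5, -195.0, 88.8]
force: [0.3, -0.8, 0.5]
eef_pos: [507.9, -194.8, 87.5]
force: [-0.4, -0.2, 0.3]
```

```bash
python3 -m creep '[{"jaw":-1,"xyz":[0,0,0.8],"angular":[0,0,0]}]' | grep -E 'eef|^force'; python3 -m creep '[{"jaw":-1,"xyz":[-5,0,-30],"angular":[0,0,0]},{"jaw":-1,"xyz":[0,0,-72],"angular":[0,0,0]},{"jaw":-1,"xyz":[45,-34,-72],"angular":[0,0,0]},{"jaw":-1,"xyz":[90,-68,-72],"angular":[0,0,0]},{"jaw":-1,"xyz":[137,-104,-72],"angular":[0,0,0]},{"jaw":-1,"xyz":[137,-104,-72],"angular":[0,0,0]},{"jaw":-1,"xyz":[137,-104,-72],"angular":[0,0,0]},{"jaw":-1,"xyz":[137,-104,-72],"angular":[0,0,0]}]'
python3 - <<'E'
from h import *
bt((94,52,114));clips()
E
```

```text
eef_pos: [508.0, -194.9, 86.9]
force: [-1.2, 0.5, 5.1]
clock: 22.72
eef_pos: [664.8, -127.4, 159.2]
tool_rot: [3.141, 0.001, -0.237]
force: [1.0, -0.4, 0.3]
width: 0.0
gripper_force: 0.0
box frame u,v,tip: 93.9 50.4 179.2 F [ 1.  -0.4  0.3]
t 22.73 at [ 664.8 -127.4  159.2] [ 3.141e+00  1.000e-03 -2.370e-01] F [ 1.  -0.4  0.3] w 0.0 -> xyz [ 0.2 -1.6 65.2] ang [ 0.001  0.001 -0.002]
nl 249 [(4, 90, 92), (8, 90, 92), (12, 91, 92), (16, 91, 92), (20, 91, 92), (24, 91, 92), (28, 91, 92), (32, 91, 92), (36, 88, 91)]
nr 27 [(16, 101, 101), (20, 101, 102)]
fl 130 [(-8, 87, 98), (-4, 88, 105)]
fr 860 [(-8, 90, 93), (-4, 93, 94), (0, 93, 94), (4, 91, 93), (8, 91, 93), (12, 91, 92), (16, 91, 93), (20, 91, 93), (24, 91, 93), (28, 92, 94), (32, 92, 93)]
```

```bash
python3 -m creep '[{"jaw":-1,"xyz":[1,-1,40],"angular":[0,0,0]},{"jaw":-1,"xyz":[1,-1,65],"angular":[0,0,0]},{"jaw":-1,"xyz":[1,-1,65],"angular":[0,0,0]},{"jaw":-1,"xyz":[-8,-1,65],"angular":[0,0,0]},{"jaw":-1,"xyz":[-16,-1,65],"angular":[0,0,0]},{"jaw":-1,"xyz":[-23,-1,65],"angular":[0,0,0]},{"jaw":-1,"xyz":[-29,-1,65],"angular":[0,0,0]},{"jaw":-1,"xyz":[-35,-1,65],"angular":[0,0,0]},{"jaw":-1,"xyz":[-41,-1,65],"angular":[0,0,0]},{"jaw":-1,"xyz":[-47,-1,65],"angular":[0,0,0]},{"jaw":-1,"xyz":[-52,-1,66],"angular":[0,0,0]},{"jaw":-1,"xyz":[-52,-1,66],"angular":[0,0,0]}]'; python3 -c "
from h import *
bt()"
```

```text
clock: 24.28
eef_pos: [615.1, -112.6, 93.0]
tool_rot: [3.142, 0.001, -0.235]
force: [-0.1, -0.1, 0.4]
width: -0.1
gripper_force: 0.0
box frame u,v,tip: 42.2 53.3 113.0 F [-0.1 -0.1  0.4]
```

```bash
{ python3 -m creep '[{"jaw":-1,"xyz":[0,0,1.5],"angular":[0,0,0]},{"jaw":-1,"xyz":[0,0,3],"angular":[0,0,0]}]'; python3 -m creep '[{"jaw":-1,"xyz":[0,0,1.5],"angular":[0,0,0]}]'; python3 -m creep '[{"jaw":-1,"xyz":[0,0,1.5],"angular":[0,0,0]}]';python3 -m creep '[{"jaw":-1,"xyz":[0,0,1],"angular":[0,0,0]}]';python3 -m creep '[{"jaw":-1,"xyz":[0,0,1],"angular":[0,0,0]}]'; } | grep -E 'eef|^force'
```

```text
eef_pos: [616.0, -112.8, 90.1]
force: [-0.7, 0.3, -0.2]
eef_pos: [615.8, -112.8, 89.1]
force: [-1.4, 0.5, 6.7]
eef_pos: [615.6, -112.7, 87.6]
force: [-1.8, 0.5, 4.4]
eef_pos: [615.7, -112.7, 86.3]
force: [-1.6, 0.1, 2.9]
eef_pos: [616.0, -112.8, 85.1]
force: [-0.7, 0.5, 0.2]
```

```bash
{ python3 -m creep '[{"jaw":-1,"xyz":[0,0,1],"angular":[0,0,0]}]'; python3 -m creep '[{"jaw":-1,"xyz":[0,0,0.5],"angular":[0,0,0]}]'; python3 -m creep '[{"jaw":-1,"xyz":[5,0,-30],"angular":[0,0,0]},{"jaw":-1,"xyz":[0,0,-80],"angular":[0,0,0]},{"jaw":-1,"xyz":[-50,50,-90],"angular":[0,0,0]},{"jaw":-1,"xyz":[-100,50,-110],"angular":[0,0,0]},{"jaw":-1,"xyz":[-130,50,-110],"angular":[0,0,0]},{"jaw":-1,"xyz":[-130,50,-110],"angular":[0,0,0]},{"jaw":-1,"xyz":[-130,50,-110],"angular":[0,0,0]}]'; } | grep -E 'eef|^force'
python3 - <<'E'
from h import *
bt();p=clips();save('w9',p)
E
```

```text
eef_pos: [616.2, -112.8, 84.0]
force: [-0.7, 0.1, 0.2]
eef_pos: [616.1, -112.8, 83.5]
force: [-0.6, 0.7, 0.0]
eef_pos: [479.2, -131.3, 194.0]
force: [-0.2, 0.5, -0.7]
box frame u,v,tip: -85.7 3.5 214.0 F [-0.2  0.5 -0.7]
nl 869 [(-8, 89, 89), (-4, 92, 94), (0, 92, 94), (4, 90, 91), (8, 90, 92), (12, 90, 92), (16, 90, 92), (20, 90, 92), (24, 90, 93), (28, 90, 92), (32, 90, 92)]
nr 953 [(-4, 102, 104), (0, 102, 105), (4, 101, 102), (8, 101, 102), (12, 101, 102), (16, 101, 102), (20, 101, 103), (24, 101, 103), (28, 101, 103), (32, 101, 103)]
fl 1276 [(-4, 98, 100), (0, 98, 101), (4, 96, 98), (8, 96, 98), (12, 97, 98), (16, 97, 99), (20, 96, 99), (24, 97, 99), (28, 97, 99), (32, 97, 99)]
fr 1200 [(-8, 90, 90), (-4, 92, 94), (0, 92, 95), (4, 90, 93), (8, 91, 93), (12, 91, 93), (16, 91, 93), (20, 91, 93), (24, 91, 93), (28, 91, 93), (32, 91, 93)]
```

View pics/w9.png

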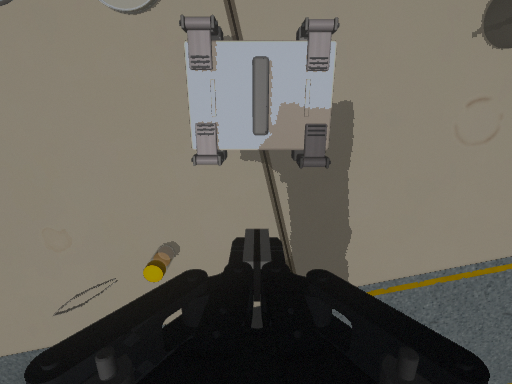

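All four clips lie level over the lid (corners at (205,140), (315,145), (200,45), (318,50)), and the robot is clear.

```bash
python3 -c "
from cell import ctrl
print(ctrl.finish_job())"
```

```text
the job is handed in; nothing more can be done
None
```

The lid is seated and all four clips are snapped shut in the order near left, far right, near right, far left; the job is handed in, no verdict came back, and one press on the near-left clip reached 18.7 N, over your 15 N but under the 22 N limit.

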